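Zero a colour reader on the white tile, then read the magenta sample tile

ROBOT

A 6-joint arm with a two-finger parallel gripper is mounted at the origin on the work surface. World frame = base frame: x ahead of the robot, y to its left, z up, the work surface at z = 0. Lengths are in m, angles in degrees, forces in N, time in s.
With the tool pointing down it reaches from about 0.275 to 0.85 m from the base axis. Payload 5.2 kg.
Tool frame: the origin (TCP) lies where the fingers leave the gripper's body, on its centre line; the fingertips stand 73 mm ahead of it and the grasp point (between the pads) lies 54 mm ahead of it (env.tip_extent is the distance from the TCP to the fingertips, in m); x points along the fingers, y is the direction in which the jaws open and shut, and the axes are right-handed (so a half turn about x gives the same grasp; the last joint's range is limited). The gripper opens to 85 mm and grips with 20 to 120 N. Pads are 22 mm wide; open, the fingers measure 114 mm over their backs; the gripper's body (76 mm by 85 mm) begins 54 mm behind the grasp point. The pads swing forward as they close: fully open they stand 13 mm farther back than shut.
Start: joints at [-78.426, 14.817, 87.949, -0, 77.235, -11.62], TCP at [0.217, -0.506, 0.304] pointing down, gripper open.
Joint ranges: [-179.93, 179.93], [-52.35, 119.4], [10.71, 147.94], [-69.91, 249.91], [12.55, 155.21], [-178.61, 178.61]. Speed limits (degrees/s): [147.25, 147.25, 180, 180, 180, 180].

INTERFACE

Orientations are given as [roll, pitch, yaw] about the fixed x, y, z axes, in that order (R = Rz(yaw) Ry(pitch) Rx(roll)).
In Python, from station import env gives the robot as it stands. The module is installed in compiled form; this text tells all that it offers. Calls block until the motion is done:
- env.move_to(position, orientation): joint-space move of the TCP to a pose.
- env.move_l(position, rotation=None, speed=0.15): straight line of the TCP; rotation=None keeps the orientation; speed is the mean speed in m/s.
- env.move_joints(angles): joint-space move.
- env.command_gripper(opening, newtons=None): finger opening in m; newtons is the grip in N (None keeps the last); returns when the fingers have stopped.
- env.sleep(seconds).
- env.ik(position, orientation): joint angles nearest the present ones, or None.
- env.observe(): the state.
- env.read_camera(name): name is "side" or "top" or "wrist"; returns a dict with "pixels" (384x512x3 uint8, blue, green, red), "depth" (384x512 float32, m along the optical axis (not along the pixel's ray), 0 where there is no reading), "fov_y" (degrees; the focal length in pixels is half the picture's height over the tangent of half this angle, whatever the lens; pixels are square), "cx", "cy" (the principal point, pixels), "view" (4x4, takes a point from world to camera coordinates). Camera axes: x right, y down, z forward; pixel columns grow to the right and rows downward; lengths in m; the calibration is good to about 2 mm. A picture is of the moment at which its call begins.
A pose or a line that the arm cannot do raises env.IKError and nothing moves.
- env.close_job(): hands the job in, once; it reports no verdict.
The state is a dict: "time_s": time; "q": joint angles; "qvel": joint speeds; "tau": joint torques, N m; "position": TCP position; "tcp_rot": TCP orientation; "force": force on the tool from outside, world axes, zero at the start; "wrist_torque": the same for the moment, N m; "opening": finger opening in m.
Only numpy, scipy, OpenCV 4.12 (cv2) and the standard library are available. Lean on these libraries where they do the work, as an engineer would, in place of code of your own. Each camera call takes 0.05 s, during which the arm holds its last target. There are 200 camera calls.

TASK

Take the hand-held colour reader from its cradle and zero it on the white tile, then read the magenta tile: each time hold the reader square to the sloping tile with its spring nose on the middle of the tile, pressed about half way in and never rammed hard, and keep it still there for at least a second. Then lay the reader back in its cradle as it lay, nose the same way, and let go; do not disturb the vials, bottles and beaker.

Things in the scene. Friction and masses are not known exactly. Their poses are not given: they have to be found in the camera images.
- reader: colour reader, a white wand 160 mm long with black rubber grip panels at mid-length, 240 g. Body 36 wide (y), 38 high (z), from x = -60 to +75 mm; blue collar to x = -68; dark spring nose, 31 mm across, at the -x end, tip at x = -85 mm. Origin: middle of the underside below the grip; x along the wand from nose to tail, z up as it lies in the cradle
- reader_grip (a point): point on the reader's axis amid the grip panels, 19 mm above its underside, 85 mm behind the nose tip (nose out); near the centre of mass
- nose_tip (a point): centre of the flat end of the spring nose, on the reader's axis
- nose (a joint): how far the spring nose is pushed in: 0 m out, 0.012 m fully in. It begins to give at 2 N and takes 0.6 N more for each mm; half way in is about 6 N
- cradle: fixed grey cradle: slab 170 x 92 x 12 mm and two yokes, 16 mm thick, at x = -42 and +42 mm. The reader lies along x, nose to -x, its underside on the yokes' floors 45 mm above the bench, between cheeks 45 mm apart and flared above, up to 69 mm above the bench; the middle 68 mm between the yokes is free for fingers. Origin: centre of the slab's underside
- white_stand: fixed reading stand with the white tile: grey foot 120 x 94 x 12 mm, dark blue-grey block (84 wide, 74 high, 40 thick) leaning back 35 deg, so that its face looks to the stand's +x and up; back of the tile's holder the same colour; black knob on its +y side; highest point under 145 mm with the tile farthest out. Origin: under the stand, straight below the middle of the block's face; z up
- white_stand_face (a point): centre of the front face of that block, 85 mm above the bench. z: straight out of the face, 35 deg above level; y: level; x: down the slope. The white tile, 62 mm square, is parallel to the face and centred on z, on a clamped post that does not give; its front is 14 to 44 mm out along z, set anew each time and not reported: feel for it with the nose
- sample_stand: fixed reading stand with the magenta tile: grey foot 120 x 94 x 12 mm, dark blue-grey block (84 wide, 74 high, 40 thick) leaning back 35 deg, so that its face looks to the stand's +x and up; back of the tile's holder the same colour; black knob on its +y side; highest point under 145 mm with the tile farthest out. Origin: under the stand, straight below the middle of the block's face; z up
- sample_stand_face (a point): centre of the front face of that block, 85 mm above the bench. z: straight out of the face, 35 deg above level; y: level; x: down the slope. The magenta tile, 62 mm square, is parallel to the face and centred on z, on a clamped post that does not give; its front is 14 to 44 mm out along z, set anew each time and not reported: feel for it with the nose
- vial_1: loose stoppered square vial of magenta glass, 36 x 36 x 86 mm tall, standing; origin under its centre
- vial_2: loose stoppered square vial of magenta glass, 36 x 36 x 86 mm tall, standing; origin under its centre
- vial_3: loose stoppered square vial of magenta glass, 36 x 36 x 86 mm tall, standing; origin under its centre
- bottle_1: loose cream plastic bottle with yellow label, 68 mm across, 125 mm tall, standing; origin under its centre
- bottle_2: loose cream plastic bottle with yellow label, 68 mm across, 125 mm tall, standing; origin under its centre
- beaker: loose glass beaker, 68 mm across, 85 mm tall, standing; origin under its centre
Not all that is in view belongs to the job. Leave any red or yellow look-alike of the vial_3 alone.

How it is judged (in metres and radians):
On the way, in this order (a step that is already met when the one before it is completed fails the run):
1. the held reader is square to the white tile, its nose partly pressed in on the middle of it, and still, for a second (nose 2 to 10 mm in, tip within 15 mm of the middle each way, 0.17 rad of square) (value of joint nose between 0.002 and 0.01 m and x of nose_tip in the frame of white_stand_face between -0.015 and 0.015 m and y of nose_tip in the frame of white_stand_face between -0.015 and 0.015 m and angle between the x axis of reader and the z axis of white_stand_face, either way round below 0.17 rad and contact force between reader and white_stand above 1 N and contact force between the fingers and reader above 1 N and linear speed of reader below 0.02 m/s), for 1 s.
2. then the same on the magenta tile (value of joint nose between 0.002 and 0.01 m and x of nose_tip in the frame of sample_stand_face between -0.015 and 0.015 m and y of nose_tip in the frame of sample_stand_face between -0.015 and 0.015 m and angle between the x axis of reader and the z axis of sample_stand_face, either way round below 0.17 rad and contact force between reader and sample_stand above 1 N and contact force between the fingers and reader above 1 N and linear speed of reader below 0.02 m/s), for 1 s.
At the end, for the whole second after the job is handed in: The reader rests released in the cradle, nose to the cradle's -x, upright to 0.12 rad: origin within 20 mm of the cradle's middle lengthwise, 10 mm across, underside 40 to 50 mm above the bench, within 0.15 rad of the cradle's line; vials, bottles and beaker stand upright (0.1 rad) (x of reader in the frame of cradle between -0.02 and 0.02 m and y of reader in the frame of cradle between -0.01 and 0.01 m and z of reader in the frame of cradle between 0.04 and 0.05 m and x of nose_tip in the frame of cradle below -0.05 m and angle between the x axis of reader and the x axis of cradle, either way round below 0.15 rad and angle between reader's own z axis and vertical below 0.12 rad and linear speed of reader below 0.01 m/s and angle between each of vial_1, vial_2, vial_3, bottle_1, bottle_2, beaker's own z axis and vertical below 0.1 rad); the robot touches nothing.
It fails at once if the reader is rammed on a stand (over 25 N) (contact force between reader and white_stand above 25 N or contact force between reader and sample_stand above 25 N).
It fails at once if a vial, bottle or the beaker is moved by more than 30 mm (distance of any of vial_1, vial_2, vial_3, bottle_1, bottle_2, beaker from where it was at the start of the episode above 0.03 m).
It also fails if it takes over 67 s, if anything falls off the work surface, if the arm or the gripper's body presses on something with over 40 N, if the wrist force passes 120 N, or if a joint passes its speed limit or range.

## Working session

There is one attempt and no reset: what is moved stays moved. The work goes in short steps, each a Python script; the robot and the scene stay as the last script left them, time stands still between calls to the robot, and variables do not carry over. Pictures are saved under pics/ and viewed, about 8 in all and at most 12, crops included, and the job is handed in when it is done.

```bash
mkdir -p pics; cat > h.py <<'E'
import numpy as np, cv2
from station import env
from scipy.spatial.transform import Rotation as R
def cam(n,save=None):
    c=env.read_camera(n)
    np.savez('pics/%s.npz'%(save or n),**{k:c[k] for k in('pixels','depth','fov_y','cx','cy','view')})
    if save: cv2.imwrite('pics/%s.png'%save,c['pixels'])
    return c
def load(n): return dict(np.load('pics/%s.npz'%n))
def cloud(c):
    d=c['depth'];f=d.shape[0]/2/np.tan(np.radians(c['fov_y'])/2)
    v,u=np.mgrid[:d.shape[0],:d.shape[1]]
    p=np.stack([(u-c['cx'])/f*d,(v-c['cy'])/f*d,d],-1)
    V=np.array(c['view']);w=(p-V[:3,3])@V[:3,:3]
    w[d<=0]=np.nan
    return w
E
python3 - <<'E'
from h import *
a=cam('top','top');b=cam('side','side')
cv2.imwrite('pics/both.png',cv2.resize(np.vstack([a['pixels'],b['pixels']]),None,fx=.78,fy=.78))
cv2.imwrite('pics/top15.png',cv2.resize(a['pixels'],None,fx=1.5,fy=1.5))
print(env.observe()['time_s'],np.array(a['view']).round(3),a['fov_y'],np.array(b['view']).round(3))
E
```

```text
0.1 [[-0.048 -0.999 -0.006  0.024]
 [-0.972  0.048 -0.232  0.6  ]
 [ 0.232 -0.005 -0.973  0.765]
 [ 0.     0.     0.     1.   ]] 57.79042381866102 [[-0.951 -0.31   0.01   0.561]
 [-0.168  0.488 -0.857  0.197]
 [ 0.26  -0.816 -0.516  0.86 ]
 [ 0.     0.     0.     1.   ]]
```

View pics/top15.png

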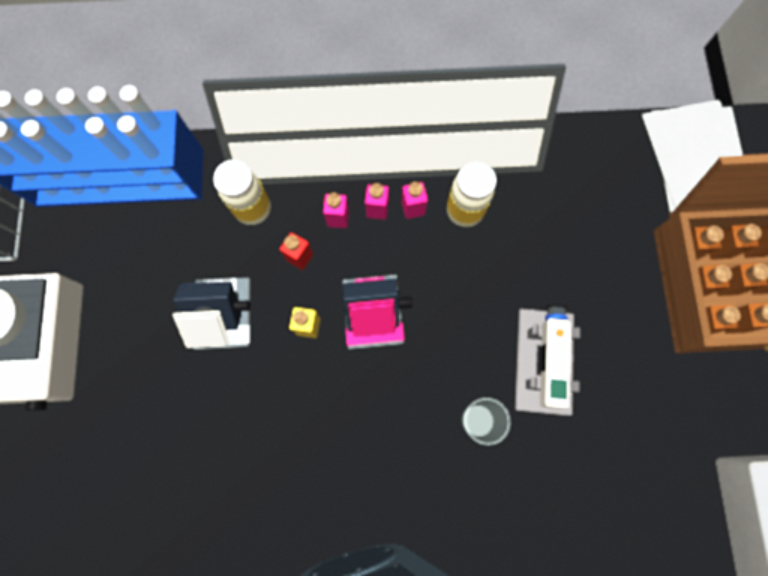

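View pics/side.png

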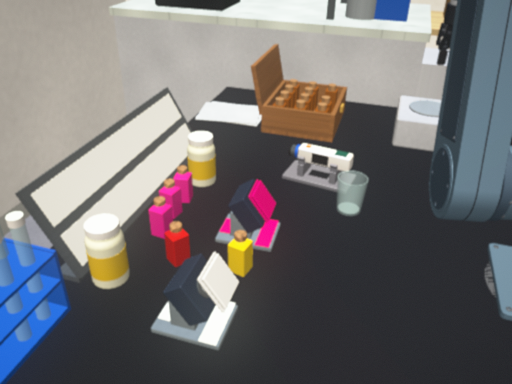

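The top view shows the reader in its cradle at (558,360)/1.5, with the nose up, towards world +x. The white stand is at (212,312) and the magenta stand at (375,310), both facing the robot. The vials are at (336,208), (377,200) and (414,198), with red and yellow look-alikes at (295,250) and (304,321). The bottles are at (243,192) and (472,195), and the beaker at (487,421). The reader is the only wand. The tiles could be confused with the white foot or the magenta foot strip, so I'll use the raised sloping plates.

```bash
python3 - <<'E'
from h import *
t=load('top');s=load('side')
ims=[]
for c,boxes in((t,[(110,180,65,60),(220,178,65,60),(335,195,60,90)]),(s,[(150,240,95,110),(210,170,80,80),(275,135,90,60)])):
    W=cloud(c);px=c['pixels'].astype(int);hsv=cv2.cvtColor(c['pixels'],cv2.COLOR_BGR2HSV)
    for i,(x,y,w,h) in enumerate(boxes):
        P=W[y:y+h,x:x+w].reshape(-1,3);H=hsv[y:y+h,x:x+w].reshape(-1,3).astype(int)
        z=P[:,2]
        m=((H[:,1]<60)&(H[:,2]>150)) if i!=1 else ((H[:,1]>120)&(H[:,0]>140)&(H[:,0]<175))
        m&=(z>(.05 if i<2 else .06))
        Q=P[m]; 
        if len(Q)<20: print(i,len(Q));continue
        med=np.median(Q,0); Q=Q[np.linalg.norm(Q-med,axis=1)<.1]
        if i<2:
            for k in range(4):
                cc=Q.mean(0);n=np.linalg.svd(Q-cc)[2][2];n*=np.sign(n[2]);r=(Q-cc)@n;Q=Q[abs(r)<max(.004,2*r.std())]
            # inplane centre via minAreaRect
            yv=np.cross([0,0,1],n);yv/=np.linalg.norm(yv);xv=np.cross(yv,n)
            ab=np.c_[(Q-cc)@xv,(Q-cc)@yv]
            lo,hi=np.percentile(ab,[1,99],axis=0)
            ctr=cc+xv*(lo+hi)[0]/2+yv*(lo+hi)[1]/2
            print('tile',i,len(Q),'ctr',ctr.round(4),'n',n.round(3),'elev',np.degrees(np.arcsin(n[2])).round(1),'az',np.degrees(np.arctan2(n[1],n[0])).round(1),'size',(hi-lo).round(3),r.std().round(4))
        else:
            top=Q[Q[:,2]>.075]
            r=cv2.minAreaRect((top[:,:2]*1000).astype(np.float32));print('reader',len(top),r,np.percentile(top[:,2],[10,50,90]).round(4))
            B=hsv[y:y+h,x:x+w].reshape(-1,3).astype(int);b=(B[:,0]>95)&(B[:,0]<130)&(B[:,1]>130)&(B[:,2]>70)&(z>.04)
            print('blue',b.sum(),np.nanmean(P[b],0).round(4))
        ims.append(cv2.resize(c['pixels'][y:y+h,x:x+w],(260,260)))
# objects
W=cloud(t)
for n,(u,v) in dict(v1=(336,200),v2=(377,190),v3=(414,188),b1=(234,172),b2=(476,178),beak=(487,421),red=(294,243),yel=(303,318)).items():
    print(n,W[int(v/1.5),int(u/1.5)].round(3))
cv2.imwrite('pics/crops.png',np.vstack([np.hstack(ims[:3]),np.hstack(ims[3:])]))
E
```

```text
tile 0 587 ctr [0.5448 0.2738 0.1065] n [-0.8   -0.028  0.599] elev 36.8 az -178.0 size [0.062 0.061] 0.0017
tile 1 580 ctr [0.5521 0.0155 0.0962] n [-0.785 -0.04   0.619] elev 38.2 az -177.1 size [0.064 0.061] 0.002
reader 812 ((476.1993713378906, -264.53118896484375), (36.17536163330078, 136.5074462890625), 81.3642349243164) [0.0795 0.0823 0.0844]
blue 40 [ 0.5488 -0.2731  0.0771]
tile 0 1147 ctr [0.5454 0.2774 0.105 ] n [-0.803  0.035  0.595] elev 36.5 az 177.5 size [0.062 0.063] 0.0018
tile 1 547 ctr [0.552  0.0181 0.0931] n [-0.806  0.013  0.592] elev 36.3 az 179.1 size [0.063 0.064] 0.002
reader 376 ((451.057373046875, -240.94775390625), (98.92547607421875, 170.89065551757812), 44.95181655883789) [0.0764 0.0794 0.0813]
blue 28 [ 0.5495 -0.2647  0.0695]
v1 [0.758 0.066 0.086]
v2 [ 0.772 -0.001  0.087]
v3 [ 0.773 -0.063  0.085]
b1 [0.8   0.225 0.119]
b2 [ 0.769 -0.159  0.122]
beak [ 0.394 -0.162  0.004]
red [0.686 0.136 0.085]
yel [0.563 0.123 0.085]
```

View pics/crops.png

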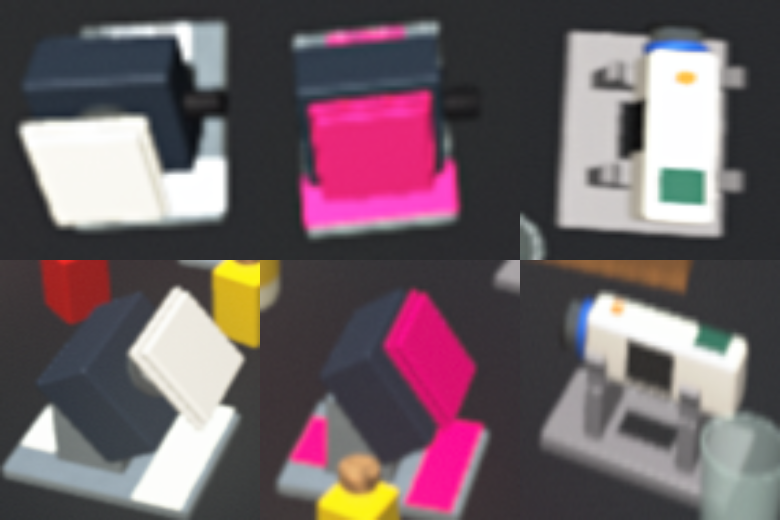

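The white tile centre is about (0.545, 0.2755, 0.106), 36 mm out, and the magenta one about (0.552, 0.017, 0.0945), 17 mm out. Both look along world −x. The reader's axis azimuth is about −7.5°. Next I'll check reachability for several grasp tilts and move above the reader.

```bash
cat >> h.py <<'E'
G=.054
def tool(az,el,alpha,g,flip=0):
    """nose azimuth az, nose dip el (deg), grasp lean alpha (body leans to tail), grip point g -> TCP pos, rpy"""
    Rr=R.from_euler('z',az+180,degrees=True)*R.from_euler('y',-el,degrees=True) # reader: x=to tail
    a=np.radians(alpha); X=[-np.sin(a),0,-np.cos(a)]; Y=[0,-1 if flip else 1,0]
    M=Rr.as_matrix()@np.column_stack([X,Y,np.cross(X,Y)])
    return np.array(g)-G*M[:,0], R.from_matrix(M).as_euler('xyz',degrees=True)
READER=np.array([.4834,-.2655,.064]); AZ=-7.5
def n_(el=35,az=0): 
    e,a=np.radians([el,az]); return np.array([-np.cos(e)*np.cos(a),-np.cos(e)*np.sin(a),np.sin(e)])
TILE=dict(w=np.array([.545,.2755,.106]),m=np.array([.552,.017,.0945]))
E
python3 - <<'E'
from h import *
print(env.observe()['tcp_rot'])
for al in(0,10,20):
  for fl in(0,1):
    out=[]
    for az,el,g in((AZ,0,READER),(AZ,0,READER+[0,0,.15]),(0,35,TILE['w']+n_()*.079),(0,35,TILE['w']+n_()*.15+[0,0,.08]),(0,35,TILE['m']+n_()*.079),(0,35,TILE['m']+n_()*.15+[0,0,.08])):
        j=env.ik(*tool(az,el,al,g,fl)); out.append(None if j is None else np.round(j).astype(int).tolist())
    print(al,fl,out)
E
```

```text
[-103.22247057   89.90655872   99.96788484]
0 0 [[-40, 26, 101, 0, 53, 57], [-40, 16, 91, 0, 73, 57], [14, 40, 71, 8, 103, 103], [15, 29, 72, 9, 113, 106], [-8, 36, 80, -5, 99, 83], [-9, 24, 82, -5, 109, 81]]
0 1 [[-40, 26, 101, 0, 53, -123], [-40, 16, 91, 0, 73, -123], [14, 40, 71, 8, 103, -77], [15, 29, 72, 9, 113, -74], [-8, 36, 80, -5, 99, -97], [-9, 24, 82, -5, 109, -99]]
10 0 [[-44, 22, 108, 9, 42, 47], [-44, 11, 99, 7, 62, 51], [15, 34, 78, 6, 93, 104], [16, 23, 77, 7, 104, 106], [-9, 30, 87, -4, 89, 82], [-9, 18, 87, -4, 100, 81]]
10 1 [[-44, 22, 108, 9, 42, -133], [-44, 11, 99, 7, 62, -129], [15, 34, 78, 6, 93, -76], [16, 23, 77, 7, 104, -74], [-9, 30, 87, -4, 89, -98], [-9, 18, 87, -4, 100, -99]]
20 0 [[-48, 19, 116, 25, 32, 29], [-48, 7, 106, 16, 53, 41], [16, 28, 85, 4, 82, 105], [17, 17, 83, 4, 94, 107], [-9, 23, 94, -2, 78, 81], [-11, 11, 93, -3, 91, 80]]
20 1 [[-48, 19, 116, 25, 32, -151], [-48, 7, 106, 16, 53, -139], [16, 28, 85, 4, 82, -75], [17, 17, 83, 4, 94, -73], [-9, 23, 94, -2, 78, -99], [-11, 11, 93, -3, 91, -100]]<sys>:0: UserWarning: Gimbal lock detected. Setting third angle to zero since it is not possible to uniquely determine all angles.
```

```bash
python3 - <<'E'
from h import *
env.command_gripper(.085,40)
env.move_to(*tool(AZ,0,10,READER+[0,0,.16]))
c=cam('wrist','wr1');o=env.observe();print(o['time_s'],o['position'],o['force'])
cv2.imwrite('pics/wr1.png',c['pixels'])
W=cloud(c);hsv=cv2.cvtColor(c['pixels'],cv2.COLOR_BGR2HSV).astype(int)
z=W[...,2];near=np.hypot(W[...,0]-.476,W[...,1]+.265)<.12
top=W[near&(z>.074)&(z<.095)]
r=cv2.minAreaRect((top[:,:2]*1000).astype(np.float32));print(len(top),r,np.median(top[:,2]))
b=near&(hsv[...,0]>95)&(hsv[...,0]<130)&(hsv[...,1]>130)&(hsv[...,2]>70)&(z>.04)
print('blue',b.sum(),W[b].mean(0) if b.any() else 0)
E
```

```text
1.7167 [ 0.47384643 -0.26521155  0.2772881 ] [ 0.48781552  0.45209871 -0.44172578]
5583 ((466.4274597167969, -254.11460876464844), (88.66727447509766, 205.69577026367188), 57.962318420410156) 0.08333365827447152
blue 243 [ 0.54803705 -0.27551668  0.07908701]
```

View pics/wr1.png

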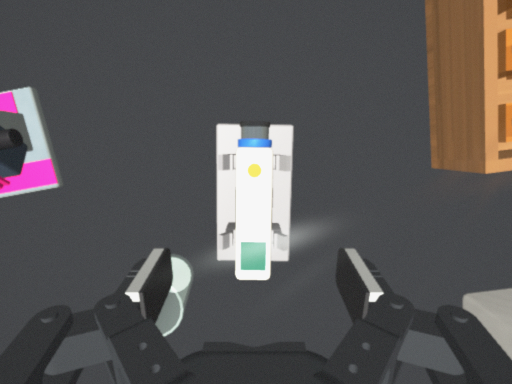

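The wrist view shows the reader (body rows 147–278, columns 236–272, nose up) seated in the cradle, with the beaker at the lower left (155,290), clear of the finger path. I'll refine the position from the segmented body, then grasp and lift.

```bash
python3 - <<'E'
from h import *
c=load('wr1');W=cloud(c)
m=np.zeros(W.shape[:2],bool);m[148:282,228:282]=1
z=W[...,2];P=W[m&(z>.076)&(z<.09)]
(cx,cy),(w,h),a=cv2.minAreaRect((P[:,:2]*1000).astype(np.float32))
pc=P[:,:2]-P[:,:2].mean(0);d=np.linalg.svd(pc,full_matrices=False)[2][0];d*=np.sign(d[0]);az=np.degrees(np.arctan2(d[1],d[0]))
ctr=np.array([cx,cy])/1000;print(ctr,w,h,a,az,np.median(P[:,2]))
g=np.r_[ctr+d*.0075,.064];print('grip',g)
np.save('grip.npy',np.r_[g,az])
if abs(g-READER).max()<.012 and abs(az-AZ)<5:
    env.move_to(*tool(az,0,10,g+[0,0,.09])); env.move_l(tool(az,0,10,g)[0],speed=.12)
    o=env.observe();print('down',o['time_s'],o['force'])
    env.command_gripper(.02,70); o=env.observe();print('grip',o['opening'],o['force'])
    env.move_l(tool(az,0,10,g+[0,0,.14])[0],speed=.12)
    o=env.observe();print('up',o['time_s'],o['opening'],o['force'],o['wrist_torque'])
    c=cam('wrist','wr2');cv2.imwrite('pics/wr2.png',c['pixels'])
E
```

```text
[ 0.47717902 -0.26490512] 36.79292297363281 133.03297424316406 82.03089141845703 -8.539458990172006 0.08349054856855798
grip [ 0.48459587 -0.2660188   0.064     ]
down 3.0 [-0.04699733 -0.55054102 -0.25636772]
grip 0.0351103355015284 [-1.34873136  1.09016644  5.50638571]
up 4.825 0.03526634458372368 [-0.65861601  0.82992142 -2.0897873 ] [ 0.03141664  0.11740062 -0.00641381]
```

View pics/wr2.png

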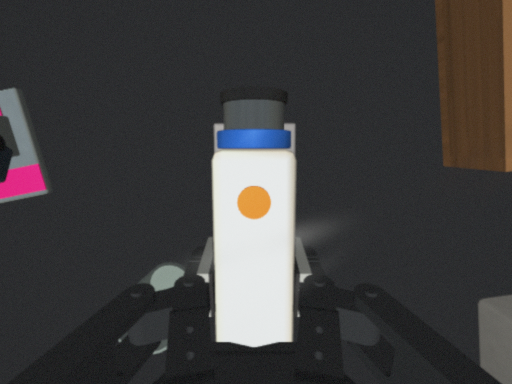

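The reader is held centred and straight between the pads. Next I'll check its pitch in the hand from depth, then carry it to the white tile and feel for contact.

```bash
cat >> h.py <<'E'
def feel(tile,az,al=10,start=.113,target=5.5,floor=.060):
    n=n_(35,az); P=lambda s: tool(az,35,al,tile+n*s)
    env.move_l(P(start)[0],speed=.1); env.sleep(.3)
    F=lambda: np.mean([(np.array(env.observe()['force']),env.sleep(.02))[0] for _ in range(4)],0)@n
    f0=F();s=start;hist=[]
    while s>floor:
        f=F()-f0;hist.append((round(s*1000,1),round(float(f),2)))
        if f>=target: break
        s-=.002 if f<1 else .001
        env.move_l(P(s)[0],speed=.03)
    t0=env.observe()['time_s'];env.sleep(.3);print(hist[-14:],'hold',F()-f0);env.sleep(1.3)
    o=env.observe();print('held',F()-f0,o['opening'],t0,o['time_s'])
    return s
E
python3 - <<'E'
from h import *
c=load('wr2');W=cloud(c);x,y,zg,az=np.load('grip.npy')
P=W[165:300,225:285].reshape(-1,3);P=P[abs(P[:,2]-.223)<.015]
cc=P.mean(0);n=np.linalg.svd(P-cc,full_matrices=False)[2][2];n*=np.sign(n[2])
d=np.array([np.cos(np.radians(az)),np.sin(np.radians(az)),0]);print('top',cc,'pitch(nose down +)',np.degrees(n@d),'roll',np.degrees(n@[-d[1],d[0],0]))
g=np.array([x,y,zg+.14])
env.move_to(*tool(0,35,10,[.42,-.2,.27]))
t=TILE['w'];env.move_to(*tool(0,35,10,t+n_()*.15+[0,0,.05]))
env.move_l(tool(0,35,10,t+n_()*.14)[0],speed=.15)
o=env.observe();print(o['time_s'],o['force'],o['opening'])
c=cam('wrist','wr3');cam('side','side3');cam('top','top3')
cv2.imwrite('pics/w3.png',np.vstack([np.hstack([c['pixels'][:300,100:420],cv2.resize(load('side3')['pixels'][200:380,120:312],(320,300))])]))
E
```

```text
top [ 0.50869357 -0.26945337  0.22200094] pitch(nose down +) -0.1095424997714594 roll -0.0776509723553199
7.825 [ 0.71036929 -0.14282597 -1.93157831] 0.03551880577004997
```

View pics/w3.png

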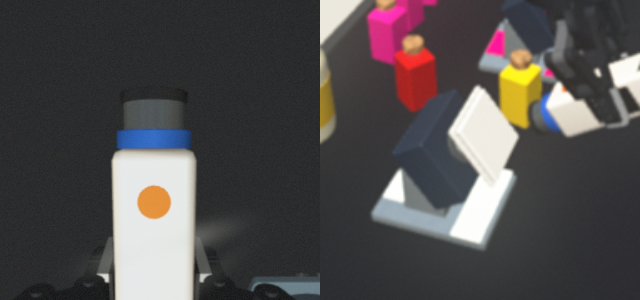

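```bash
python3 - <<'E'
from h import *
o=env.observe();print(o['position'],o['tcp_rot'],o['q'])
p,r=tool(0,35,10,TILE['w']+n_()*.14);print(p,r,R.from_euler('xyz',o['tcp_rot'],degrees=True).as_matrix().round(2))
cv2.imwrite('pics/s3.png',np.vstack([load('side3')['pixels'][100:384],load('top3')['pixels'][60:340]]))
E
```

```text
[0.45364725 0.27554037 0.2364487 ] [-9.29123562e-02  6.51146762e+01  1.79904797e+02] [ 15.649427    27.46904535  82.78985134   6.57094973  93.77549309
 104.68763733]
[0.4531401  0.2755     0.23524132] [  0.  65. 180.] [[-0.42 -0.   -0.91]
 [ 0.   -1.   -0.  ]
 [-0.91 -0.    0.42]]
```

View pics/s3.png

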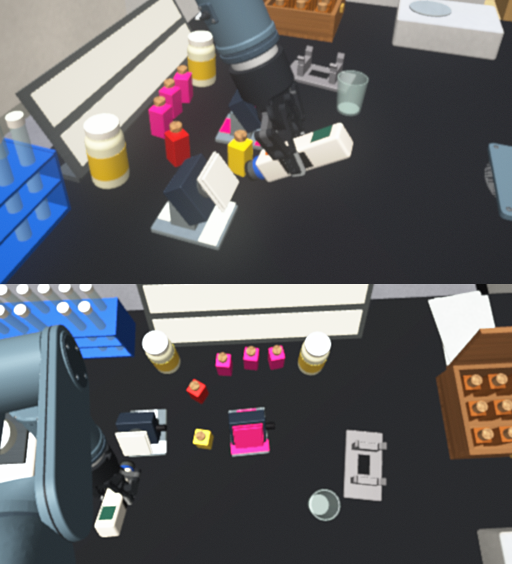

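```bash
python3 - <<'E'
from h import *
for n in('side3','top3','wr3'):
    c=load(n);f=192/np.tan(np.radians(c['fov_y'])/2);t=TILE['w']
    for s in(.14,.055,0):
        q=c['view'][:3,:3]@(t+n_()*s)+c['view'][:3,3];print(n,s,(q[:2]/q[2]*f+[c['cx'],c['cy']]).round(0),q[2].round(3))
E
```

```text
side3 0.14 [297. 254.] 0.651
side3 0.055 [249. 270.] 0.694
side3 0 [221. 279.] 0.722
top3 0.14 [117. 273.] 0.682
top3 0.055 [127. 240.] 0.746
top3 0 [133. 221.] 0.787
wr3 0.14 [253. 269.] 0.145
wr3 0.055 [253.  92.] 0.132
wr3 0 [253. -41.] 0.124
```

The projections agree with the pictures: nose tip at side (249,270), tile centre at (221,279), all in line. The apparent offset was only perspective, so I'll go ahead and feel for the tile.

```bash
python3 - <<'E'
from h import *
t=TILE['w'];s=feel(t,0);print('s',s)
c=cam('side','side4');cam('top','top4')
cv2.imwrite('pics/s4.png',np.hstack([cv2.resize(c['pixels'][230:360,150:330],(540,390)),cv2.resize(load('top4')['pixels'][180:310,80:180],(300,390))]))
E
```

```text
[(99.0, -0.11), (97.0, -0.41), (95.0, -0.69), (93.0, -0.34), (91.0, -0.42), (89.0, -0.53), (87.0, -0.67), (85.0, -0.31), (83.0, 2.69), (82.0, 3.61), (81.0, 3.82), (80.0, 4.56), (79.0, 5.28), (78.0, 6.25)] hold 6.005934385177767
held 6.010324692257225 0.03549591506423591 15.1583 16.825
s 0.07799999999999997
```

View pics/s4.png

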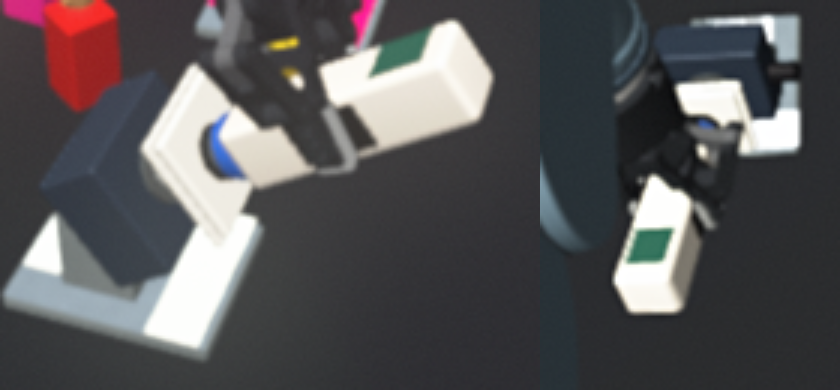

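The white reading is done: 6.0 N, contact at about 84 mm as predicted, nose centred and square. Next is the magenta tile.

```bash
python3 - <<'E'
from h import *
t=TILE['w'];m=TILE['m']
env.move_l(tool(0,35,10,t+n_()*.14)[0],speed=.1)
env.move_l(tool(0,35,10,t+n_()*.15+[0,0,.05])[0],speed=.15)
env.move_to(*tool(0,35,10,m+n_()*.15+[0,0,.05]))
env.move_l(tool(0,35,10,m+n_()*.13)[0],speed=.15)
s=feel(m,0,start=.105);print('s',s)
c=cam('side','side5');cam('top','top5')
cv2.imwrite('pics/s5.png',np.hstack([cv2.resize(c['pixels'][150:280,200:380],(540,390)),cv2.resize(load('top5')['pixels'][180:310,200:300],(300,390))]))
E
```

```text
[(99.0, 0.0), (97.0, 0.24), (95.0, -0.22), (93.0, 0.18), (91.0, 0.23), (89.0, -0.1), (87.0, -0.31), (85.0, 2.66), (84.0, 3.04), (83.0, 3.34), (82.0, 4.55), (81.0, 4.9), (80.0, 5.44), (79.0, 5.89)] hold 6.231324427002779
held 6.3877402986131315 0.03540586685368966 25.775 27.4417
s 0.07899999999999997
```

View pics/s5.png

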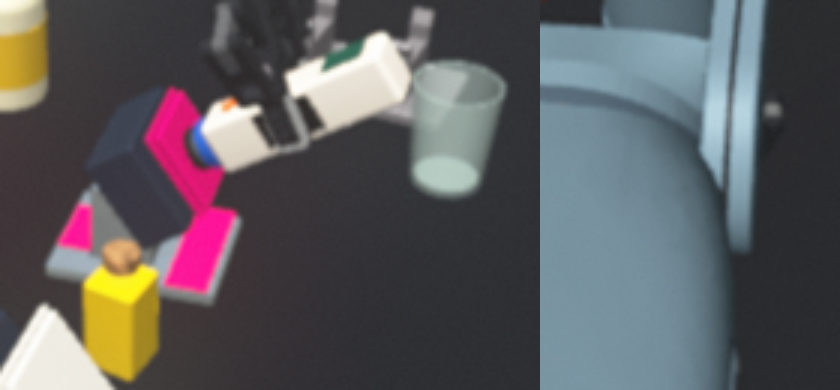

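The magenta reading is done: 6.3 N, nose centred on the tile, held for over 1.6 s. Next I'll return to the cradle and check the pitch in the hand before lowering.

```bash
python3 - <<'E'
from h import *
m=TILE['m'];x,y,z,az=np.load('grip.npy');g=np.array([x,y,z])
env.move_l(tool(0,35,10,m+n_()*.14)[0],speed=.1)
env.move_l(tool(0,35,10,m+n_()*.15+[0,0,.07])[0],speed=.15)
env.move_to(*tool(0,35,10,[.42,-.2,.27]))
env.move_to(*tool(az,0,10,g+[0,0,.14]));env.sleep(.3)
c=cam('wrist','wr6');
d=np.array([np.cos(np.radians(az)),np.sin(np.radians(az)),0])
for k in('wr2','wr6'):
    c=load(k);W=cloud(c);P=W[165:300,225:285].reshape(-1,3);P=P[abs(P[:,2]-.223)<.02]
    cc=P.mean(0);n=np.linalg.svd(P-cc,full_matrices=False)[2][2];n*=np.sign(n[2])
    hsv=cv2.cvtColor(c['pixels'],cv2.COLOR_BGR2HSV).astype(int)
    b=(hsv[...,0]>100)&(hsv[...,0]<130)&(hsv[...,1]>150)&(W[...,2]>.18)
    pitch=np.degrees(n@d);print(k,cc.round(4),'pitch',pitch,'roll',np.degrees(n@[-d[1],d[0],0]),'blue',b.sum(),np.argwhere(b).mean(0),W[b].mean(0))
print(env.observe()['time_s'])
if abs(pitch)<3:
    env.move_l(tool(az,0,10,g+[0,0,.03])[0],speed=.12)
    env.move_l(tool(az,0,10,g+[0,0,.001])[0],speed=.04)
    o=env.observe();print('down',o['force'],o['time_s'])
    env.command_gripper(.085);env.sleep(.2)
    env.move_l(tool(az,0,10,g+[0,0,.16])[0],speed=.12)
    env.sleep(.2);c=cam('wrist','wr7');cam('side','side7');print(env.observe()['time_s'],env.observe()['force'])
    cv2.imwrite('pics/s7.png',np.hstack([c['pixels'][60:360],load('side7')['pixels'][60:360]])[:,::1][:, :800] if 0 else cv2.resize(np.hstack([c['pixels'],load('side7')['pixels']]),(800,300)))
    W=cloud(c);mm=np.zeros(W.shape[:2],bool);mm[148:282,228:282]=1;z=W[...,2];P=W[mm&(z>.076)&(z<.09)]
    print(cv2.minAreaRect((P[:,:2]*1000).astype(np.float32)),np.median(P[:,2]))
E
```

```text
wr2 [ 0.5087 -0.2695  0.222 ] pitch -0.1095424997714594 roll -0.0776509723553199 blue 1312 [138.28429878 253.41844512] [ 0.54764456 -0.27482979  0.21740792]
wr6 [ 0.5098 -0.2692  0.223 ] pitch -0.189708773329867 roll -0.17249478337232627 blue 1317 [138.27334852 253.4221716 ] [ 0.54871701 -0.27449194  0.21844321]
30.9333
down [-0.25814533  0.75555709 -2.32590542] 32.875
35.3917 [ 0.53833644 -0.69074051  0.31701638]
((477.8098449707031, -264.5975036621094), (36.59388732910156, 133.81753540039062), 82.130859375) 0.0834900374442268
```

View pics/s7.png

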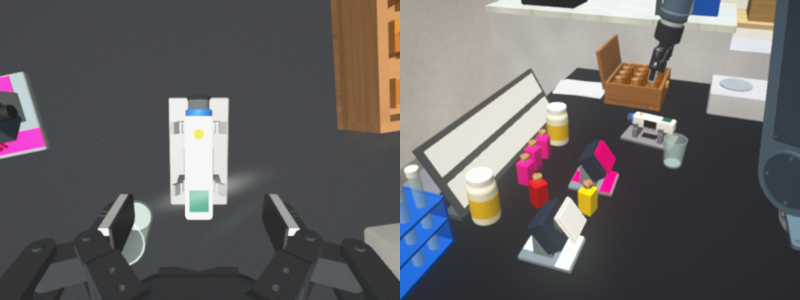

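The reader is back in the cradle within 1 mm of where it lay, nose the same way. The gripper is clear and everything else is standing. Handing in.

```bash
python3 -c "
from station import env
print(env.close_job())"
```

```text
the job is handed in; nothing more can be done
None
```

I zeroed the reader on the white tile, then read the magenta tile, laid it back in its cradle and handed the job in. No verdict is reported.

| Tile | Press force | Nose pushed in (estimated) | Held |
|---|---|---|---|
| White | 6.0 N | about 6 mm | over 1.6 s |
| Magenta | about 6.3 N | about 7 mm | over 1.6 s |

- **Readings:** in the camera views the nose sat in the middle of each tile and square to it. The highest force I read was about 6.4 N, far below the 25 N limit.
- **Reader:** it lies within about 1 mm and 0.1° of its starting place, with its top at 83.5 mm as before and its nose the same way. The gripper is open and clear.
- **Other objects:** the vials, bottles, beaker and look-alikes all looked upright and unmoved in the last pictures. I judged that by eye and did not measure them again.
- **Time:** 35.4 s on the robot's clock at the last check before handing in.

None of the final checks failed or disagreed. Before the white reading, the reader looked out of line with the tile in the side view. Projecting the known points into the pictures showed this was only perspective.

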